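# Take a pellet die apart and put it back in its organiser

### The arm

A 7-joint arm with a two-finger parallel gripper is mounted at the origin on a cart in front of the work surface, level with it; the furniture and walls round the work are solid. World frame = base frame: x ahead of the robot, y to its left, z up, the work surface at z = 0. Lengths are in m, angles in rad, forces in N, time in s.
With the tool pointing down it reaches from about 0.425 to 0.925 m from the base axis. Payload 6.8 kg.
Tool frame: the origin (TCP) lies at the very end of the fingers, on their centre line; the grasp point (between the pads) lies grasp_offset behind it (grasp_offset is the distance from the TCP to the grasp point, in m); z points along the fingers, y is the direction in which the jaws open and shut (so a half turn about z gives the same grasp; the last joint's range is limited). The gripper opens to 85 mm and grips with 20 to 120 N. Pads are 22 mm wide; open, the fingers measure 114 mm over their backs; the gripper's body (76 mm by 85 mm) begins 54 mm behind the grasp point. The pads swing forward as they close: fully open they stand 13 mm farther back than shut.
Start: joints at [-1.319, 0.477, 0.022, 1.555, -0.011, 1.109, -0.083], TCP at [0.238, 0.632, 0.231] pointing down, gripper open.
Joint ranges: [-2.96, 2.96], [-0.34, 2.1], [-1.41, 1.46], [0.24, 2.44], [-1.37, 4.51], [0.17, 1.92], [-2.96, 2.96]. Speed limits (rad/s): [2.39, 2.39, 3.14, 3.14, 3.14, 3.14, 3.14].

### API

Orientations are given as a unit quaternion [w, x, y, z].
In Python, from station import * gives the robot as it stands.
- The arm moves only by the shell command python3 -m handwheel 'ROWS' [FORCE]. ROWS is JSON, one flat list of numbers, 7 for each row, row after row: the shift along the world's x, y, z in cm, then the turn, a rotation vector about the world's x, y, z in degrees, then the opening, from 0 (shut) to 1 (fully open). In form: [tx, ty, tz, ax, ay, az, fingers, tx, ty, tz, ax, ay, az, fingers, ...]. A call has 1 to 8 rows; each row is the pose to reach, as a shift and turn from the pose measured when the call began; what a row does not reach only later rows make up. A row lasts 1/12 s, in which the tool goes at most 41.7 mm and 7.16 degrees, less where a joint would pass 70% of its speed; a pose out of reach is approached as far as the arm can. A call with a gripper value outside its range is refused whole. The fingers move at their own pace and stop on an object; FORCE is the grip in N (left out, the last holds). Time passes only in rows, so rows that repeat a pose let the fingers close. It gives the time, the measured TCP pose, the force and the opening at its end, in the units of the state.
- get_obs(): the state, without advancing time (a new reading comes with each control period).
- read_camera(name): name is "side" or "top"; returns the picture (420x560x3 uint8, red, green, blue); there is no depth.
- camera_info(name): a dict with "fx", "fy", "cx", "cy" (pixels), "R" (3x3) and "t" (3): a world point X has camera coordinates R X + t. Camera axes: x right, y down, z forward; pixel columns grow to the right and rows downward; lengths in m; the calibration is good to about 2 mm. A picture is of the moment at which its call begins. camera_info takes no time and is no camera call.
- hand_in(): hands the job in, once; it reports no verdict.
The state is a dict: "t": time; "q": joint angles; "joint_vel": joint speeds; "joint_torque": joint torques, N m; "eef_pos": TCP position; "tool_rot": TCP orientation; "contact_force": force on the tool from outside, world axes, zero at the start; "torque": the same for the moment, N m; "gripper_width": opening from 0.0 (shut) to 1.0 (fully open).
Only numpy, scipy, OpenCV 4.12 (cv2) and the standard library are available. Lean on these libraries where they do the work, as an engineer would, in place of code of your own. Each camera call takes 0.05 s, during which the arm holds its last target. There are 200 camera calls.

### The job

The pellet die stands assembled on the bench and belongs back in its organiser, but somebody has parked a gold-capped sample vial in the piston's seat. Stand that vial upright in the grey bin of the organiser with the other samples. Take the die apart from the top and set the piston, the barrel and the base upright in the blue seat blocks made for them, each fully down in its own hole. Let none of these parts tip over on the way, and leave the glass beaker and the small brown bottle where they stand.

Things in the scene. Friction and masses are not known exactly. Their poses are not given: they have to be found in the camera images.
- stray_vial: Sample vial with a gold screw cap, 22 mm across, 62 mm tall, about 30 g; origin at the centre of its underside, z up. At the start it stands, wrongly, in the hole of seat_piston, its upper 36 mm sticking out of the block.
- die_piston: Bright steel piston, about 0.12 kg: a plain shaft 16 mm across and 52 mm long, on it a ribbed head 28 mm across and 18 mm high. Origin at the centre of the shaft's lower end, z up. At the start the shaft stands in the barrel's bore with 1 mm play; the head is the top of the stack, its underside 12 mm clear of the barrel's top.
- die_barrel: Bright steel barrel, about 0.28 kg: a round sleeve 38 mm across and 44 mm tall, ribbed round the middle, with an 18 mm bore right through. Origin at the centre of its underside, z up. At the start it stands on the base, over the spigot there.
- die_base: Dark steel base, about 0.35 kg: a disc 50 mm across, 24 mm high, with a black sealing ring and a central spigot (16 mm wide, 4 mm high) on top. A brass hose nozzle points along its own +x, 14.5 mm above the underside, to 36 mm from the axis: keep fingers off it. Origin: centre of the underside, z up. Stands on the bench, carries barrel and piston.
- seat_base: Blue block, 70 x 70 x 30 mm, one of four blocks that stand fixed, two by two, 72 mm apart, in an aluminium tray (rim 14 mm high); which is where changes. This one has the widest, shallow recess: 60 mm across, 8 mm deep. Origin: centre of the block's underside, 3 mm above the bench, z up; hole central, its black floor at z = 22 mm, block top at z = 30 mm.
- seat_barrel: Blue block, 70 x 70 x 30 mm, one of four blocks that stand fixed, two by two, 72 mm apart, in an aluminium tray (rim 14 mm high); which is where changes. This one has the middle-sized recess: 48 mm across, 12 mm deep. Origin: centre of the block's underside, 3 mm above the bench, z up; hole central, its black floor at z = 18 mm, block top at z = 30 mm.
- seat_piston: Blue block, 70 x 70 x 30 mm, one of four blocks that stand fixed, two by two, 72 mm apart, in an aluminium tray (rim 14 mm high); which is where changes. This one has the narrow, deep hole: 27 mm across, 26 mm deep; at the start the vial is in it. Origin: centre of the block's underside, 3 mm above the bench, z up; hole central, its black floor at z = 4 mm, block top at z = 30 mm.
- sample_bin: Grey open square bin, 70 x 70 x 30 mm, walls and floor 4 mm thick, the fourth block in the tray beside the three blue seats. Origin: centre of its underside, 3 mm above the bench, z up. Two small vials, 12 mm across and 33 mm tall, stand fixed along its -y wall (all at y below -16 mm); the rest of its floor is empty.
- beaker: Glass beaker, 53 mm across and 70 mm tall, a bystander on the bench about 0.1 m or more beside the die; origin at the centre of its underside.
- brown_bottle: Small brown bottle with a black cap, 42 mm across and 93 mm tall, a bystander at the right front of the bench; origin at the centre of its underside.
Not all that is in view belongs to the job. Leave any purple look-alike of the stray_vial alone.

How it is judged:
By the outcome, as a careful person would: the job done as asked, in the order asked, and still so for the second after the job is handed in, with the robot touching nothing.
It also fails if it takes over 106 s, if anything falls off the work surface, if the arm or the gripper's body presses on something with over 40 N, if the wrist force passes 120 N, or if a joint passes its speed limit or range.

## Working session

There is one attempt and no reset: what is moved stays moved. The work goes in short steps, Python scripts to look and compute and a shell command to move; the robot and the scene stay as the last step left them, time stands still between calls to the robot, and variables do not carry over. Pictures are saved under pics/ and viewed, on a budget of 14 in all, crops included, one or two more only if the job needs it, and the job is handed in when it is done.

```bash
mkdir -p pics; ls
python3 - <<'E'
from station import *
import cv2,numpy as np
print(get_obs())
for n in("side","top"):
    im=read_camera(n);cv2.imwrite(f"pics/{n}0.png",cv2.resize(im[:,:,::-1],(800,600),interpolation=cv2.INTER_CUBIC));cv2.imwrite(f"raw_{n}0.png",im[:,:,::-1])
    c=camera_info(n);print(n,{k:np.round(v,3).tolist() for k,v in c.items()}, "pos",-np.array(c["R"]).T@np.array(c["t"]))
try: print(grasp_offset)
except Exception as e: print(e)
E
```

```text
pics
{'t': 0.0, 'q': array([-1.31911327,  0.47786099,  0.02233231,  1.5564603 , -0.01149963,
        1.10929895, -0.08313469]), 'joint_vel': array([ 0.00063691, -0.00145778, -0.00113622,  0.00026217, -0.00122328,
       -0.0020349 , -0.00099825]), 'joint_torque': array([ 2.72472889e-04, -5.96447682e+01,  1.60764076e+00, -2.81199396e+01,
        1.25049221e-02,  9.05635301e-03,  2.01999927e-05]), 'eef_pos': array([0.23744704, 0.63121543, 0.23028101]), 'tool_rot': array([-1.00357569e-04,  1.78925927e-01,  9.83862089e-01, -9.44428013e-04]), 'contact_force': array([-0.03752656,  0.89978927, -1.11705666]), 'torque': array([ 0.0278838 , -0.00535042,  0.01914594]), 'gripper_width': 1.001788865540482}
side {'fx': 464.935, 'fy': 464.935, 'cx': 276.779, 'cy': 211.159, 'R': [[-0.82, -0.572, 0.013], [-0.249, 0.337, -0.908], [0.515, -0.748, -0.419]], 't': [0.484, 0.128, 0.908]} pos [-0.03897926  0.91285219  0.48992977]
top {'fx': 396.989, 'fy': 396.989, 'cx': 275.457, 'cy': 206.457, 'R': [[-0.016, -0.999, -0.027], [-0.997, 0.018, -0.069], [0.07, 0.026, -0.997]], 't': [0.177, 0.465, 0.878]} pos [0.40585692 0.14520943 0.91225067]
0.0187
```

View pics/top0.png

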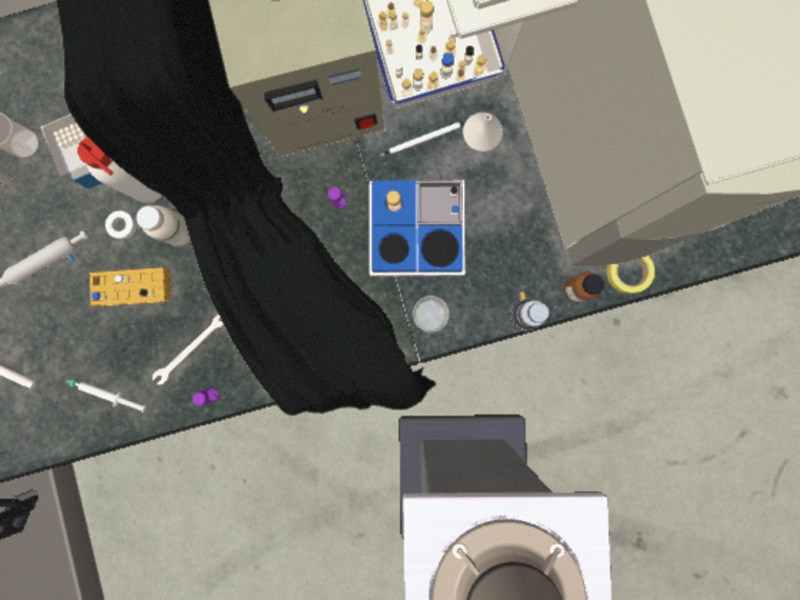

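View pics/side0.png

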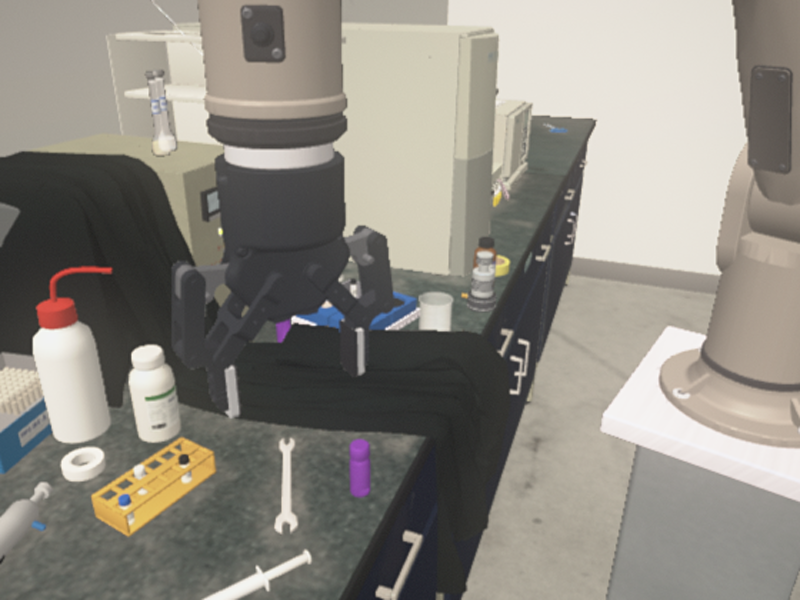

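The top view (800x600) shows the tray at (418,228). The gold-capped vial is in the top-left block at (394,200), so that block is seat_piston. The bin is at (440,203), the barrel seat at (394,248) and the base seat at (440,248). The die is at (530,312) with its nozzle at (522,296), the beaker at (430,313) and the brown bottle at (583,286). The purple look-alikes are at (337,196) and (205,397). A black cloth lies between the arm and the tray; the side view shows it too, along with the die at (483,280).

```bash
cat > h.py <<'E'
import numpy as np,cv2
from station import *
def ray(n,u,v):
    c=camera_info(n);R=np.array(c["R"]);t=np.array(c["t"])
    d=R.T@np.array([(u-c["cx"])/c["fx"],(v-c["cy"])/c["fy"],1.]);return -R.T@t,d
def plane(n,u,v,z):
    o,d=ray(n,u,v);return np.round(o+d*(z-o[2])/d[2],4)
def proj(n,X):
    c=camera_info(n);p=np.array(c["R"])@np.array(X)+np.array(c["t"]);return np.round([c["cx"]+c["fx"]*p[0]/p[2],c["cy"]+c["fy"]*p[1]/p[2]],1)
def comps(mask,x0,y0,amin=15):
    n,l,s,c=cv2.connectedComponentsWithStats(mask.astype(np.uint8))
    return [(s[i].tolist(),np.round(c[i]+[x0,y0]*0,1)) for i in range(1,n) if s[i][4]>=amin]
def snap(n,name,x0,y0,x1,y1):
    im=read_camera(n);cv2.imwrite(f"raw_{name}.png",im[:,:,::-1])
    c=im[y0:y1,x0:x1,::-1];f=min(800/(x1-x0),600/(y1-y0));cv2.imwrite(f"pics/{name}.png",cv2.resize(c,None,fx=f,fy=f,interpolation=cv2.INTER_CUBIC));return im
E
sed -i 's/np.round(c\[i\]+\[x0,y0\]\*0,1)/np.round(c[i]+np.array([x0,y0]),1)/' h.py
python3 - <<'E'
from h import *
im=cv2.imread("raw_top0.png");s=cv2.imread("raw_side0.png")
def crop(i,x0,y0,x1,y1,w,h): return cv2.resize(i[y0:y1,x0:x1],(w,h),interpolation=cv2.INTER_CUBIC)
a=crop(im,250,115,450,235,800,480)
cv2.imwrite("pics/crop1.png",a)
hsv=cv2.cvtColor(im,cv2.COLOR_BGR2HSV);H,S,V=[hsv[...,k].astype(int) for k in range(3)]
x0,y0,x1,y1=250,115,335,200
sub=np.s_[y0:y1,x0:x1]
for nm,m,z in(("blue",(H>100)&(H<120)&(S>130)&(V>80),.033),("gold",(H>8)&(H<28)&(S>60)&(V>120),.069),("hole",(V<40),.025)):
    for st,c in comps(m[sub],x0,y0): print(nm,[st[0]+x0,st[1]+y0]+st[2:],c,plane("top",*c,z))
# die
sub=np.s_[195:235,350:430]
for nm,m,z in(("brass",(H>8)&(H<28)&(S>110)&(V>110),.0145),("bright",(V>150)&(S<60),.118)):
    for st,c in comps(m[sub],350,195,3): print(nm,[st[0]+350,st[1]+195]+st[2:],c,plane("top",*c,z))
E
```

```text
blue [261, 126, 30, 64, 1429] [275.5 156.1] [0.5802 0.1663 0.033 ]
blue [316, 144, 5, 4, 15] [318.1 145.5] [0.6022 0.0706 0.033 ]
blue [293, 158, 31, 32, 433] [307.3 173.5] [0.5395 0.096  0.033 ]
gold [271, 134, 10, 12, 91] [275.1 139.2] [0.61   0.1657 0.069 ]
brass [402, 195, 14, 14, 86] [406.4 202.2] [ 0.4728 -0.126   0.0145]
brass [426, 195, 4, 6, 15] [427.7 197.1] [ 0.4834 -0.1739  0.0145]
brass [364, 204, 4, 5, 14] [365.6 206.3] [ 0.4652 -0.0345  0.0145]
bright [397, 201, 6, 9, 27] [399.2 204.9] [ 0.4599 -0.0803  0.118 ]
bright [365, 211, 19, 17, 238] [374.  218.7] [ 0.4333 -0.0296  0.118 ]
bright [366, 216, 64, 19, 620] [407.4 228.2] [ 0.4134 -0.0947  0.118 ]
```

View pics/crop1.png

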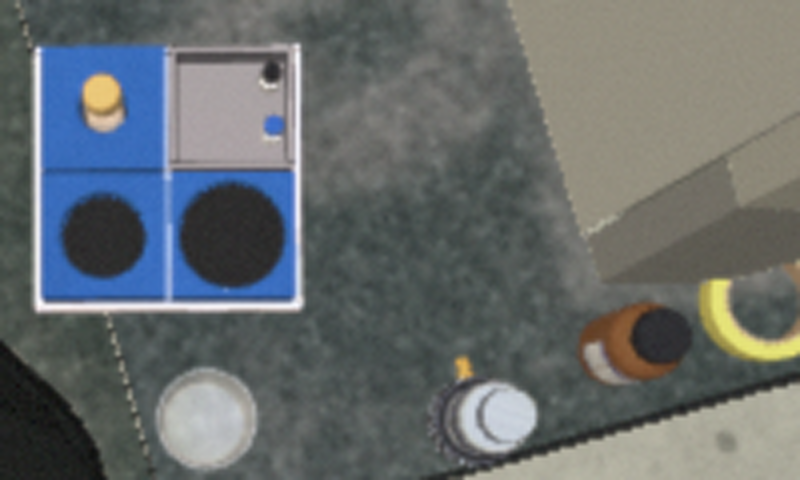

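Run:
```python
from h import *
f=lambda x,y,z:plane("top",250+x/4-.4,115+y/4-.4,z)
print("vial",f(101,92,.069));print("barrelseat",f(104,235,.033),"baseseat",f(232,234,.033))
print("tray corners",[f(*p,.017) for p in((36,45),(300,45),(302,310),(36,311))])
P=f(508,415,.098);print("die",P,"nozzle",f(463,362,.0145));print("beaker",f(206,418,.035),"brown",f(661,335,.093))
print("die in side",proj("side",P)*800/560, "base", proj("side",[P[0],P[1],0])*800/560)
v=f(101,92,.069);print("vial side",proj("side",v)*800/560)
s=cv2.imread("raw_side0.png")[165:235,200:370]
cv2.imwrite("pics/crop2.png",cv2.resize(s,(800,330),interpolation=cv2.INTER_CUBIC))
print([plane("side",u*.7,w*.7,0) for u,w in((430,440),(490,340),(240,420))])
```

```text
vial [0.6135 0.1662 0.069 ]
barrelseat [0.5413 0.1667 0.033 ] baseseat [0.5404 0.0954 0.033 ]
tray corners [array([0.6545, 0.2044, 0.017 ]), array([0.6509, 0.0533, 0.017 ]), array([0.4988, 0.0559, 0.017 ]), array([0.5011, 0.2064, 0.017 ])]
die [ 0.4346 -0.0393  0.098 ] nozzle [ 0.4679 -0.034   0.0145]
beaker [0.438 0.112 0.035] brown [ 0.4745 -0.1198  0.093 ]
die in side [484.85714286 252.71428571] base [481.         305.28571429]
vial side [324.85714286 282.14285714]
[array([0.3003, 0.3416, 0.    ]), array([0.3617, 0.0669, 0.    ]), array([0.5175, 0.4472, 0.    ])]
```

View pics/crop2.png

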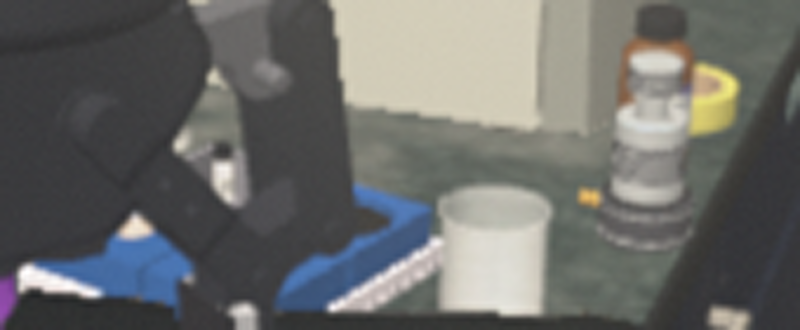

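Both views agree:

| Item | x (m) | y (m) |
|---|---|---|
| Vial / seat_piston | 0.613 | 0.166 |
| Barrel seat | 0.541 | 0.167 |
| Base seat | 0.540 | 0.095 |
| Bin | 0.612 | 0.095 |
| Die | 0.435 | -0.039 |

The seats come out 72 mm apart, as they should. The die's nozzle yaw is about +9°. The only gold-capped vial is the one in the blue block, and the purple ones stand outside the tray. I'll move high over the cloth.

```bash
python3 -m handwheel '[0,0,4,0,0,0,1, 0,0,8,0,0,0,1, 0,0,11,0,0,4,1, 3,-3,12,0,0,10,1, 5,-6,12,0,0,15,1, 8,-9.5,12,0,0,20.6,1, 11,-13,12,0,0,20.6,1, 14,-16,12,0,0,20.6,1]' 20; python3 -m handwheel '[2.6,-3.2,0,0,0,0,1, 5.2,-6.4,0,0,0,0,1, 7.8,-9.6,0,0,0,0,1, 10.4,-12.8,0,0,0,0,0.8, 13,-16,0,0,0,0,0.7, 15.6,-19.2,0,0,0,0,0.6, 18.2,-22.4,0,0,0,0,0.6, 20.8,-25.6,0,0,0,0,0.6]'
```

```text
t: 0.77
eef_pos: [0.3713, 0.4762, 0.3502]
tool_rot: [-0.0, -0.0, 1.0, -0.001]
contact_force: [0.5, 1.5, -0.6]
gripper_width: 1.001
t: 1.43
eef_pos: [0.5801, 0.2183, 0.35]
tool_rot: [-0.0, -0.0, 1.0, -0.001]
contact_force: [0.2, 1.1, -0.3]
gripper_width: 0.599
```

```bash
python3 -m handwheel '[1.6,-2.6,0,0,0,0,0.6, 3.3,-5.2,-2,0,0,0,0.6, 3.3,-5.2,-6,0,0,0,0.6, 3.3,-5.2,-10,0,0,0,0.6, 3.3,-5.2,-14,0,0,0,0.6, 3.3,-5.2,-18,0,0,0,0.6, 3.3,-5.2,-22,0,0,0,0.6, 3.3,-5.2,-25,0,0,0,0.6]'
python3 - <<'E'
from h import *
im=snap("side","s1",150,130,350,280)
p=get_obs()["eef_pos"];print(p,(proj("side",p)-[150,130])*4,(proj("side",[.6135,.1662,.069])-[150,130])*4)
E
```

```text
t: 2.1
eef_pos: [0.6111, 0.1658, 0.0963]
tool_rot: [-0.002, -0.001, 1.0, -0.002]
contact_force: [0.2, 0.6, 0.6]
gripper_width: 0.601
[0.6077702  0.16492622 0.09091163] [317.6 236. ] [309.6 270. ]
```

View pics/s1.png

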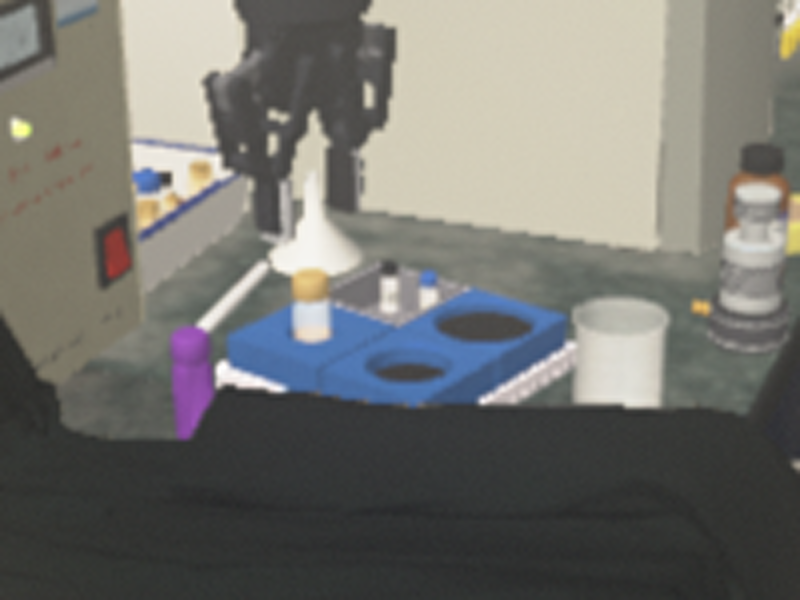

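The gripper is over the vial: the cap is at crop (310,272) against a predicted (310,270), and the fingers straddle it.

```bash
python3 -m handwheel '[0,0,0,0,0,0,0.6,0,0,0,0,0,0,0.6]'; python3 -c "
from station import *
o=get_obs();print(o['eef_pos'],o['tool_rot'])"
```

```text
t: 2.32
eef_pos: [0.6067, 0.1646, 0.0901]
tool_rot: [-0.008, -0.001, 1.0, -0.004]
contact_force: [-0.3, -0.0, -0.3]
gripper_width: 0.601
[0.60667808 0.1646378  0.0901161 ] [-7.65312015e-03 -7.78795001e-04  9.99963088e-01 -3.82710499e-03]
```

```bash
cat > st.py <<'E'
from h import *
from scipy.spatial.transform import Rotation as Ro
import sys
def st():
    o=get_obs();w,x,y,z=o["tool_rot"];M=Ro.from_quat([x,y,z,w]).as_matrix()
    zt=M[:,2];c=np.degrees(np.cross(zt,[0,0,-1]));j=np.degrees(np.arctan2(M[1,1],M[0,1]))%180
    print("t%.1f pos(cm)"%o["t"],np.round(o["eef_pos"]*100,2),"levelfix",np.round(c,2),"jawdir",round(j,1),"g",round(o["gripper_width"],3),"F",np.round(o["contact_force"],1))
if __name__=="__main__": st()
E
python3 -m handwheel '[0.65,0.2,0,0.5,-0.9,0,0.6,0.65,0.2,-1.5,0.5,-0.9,0,0.6,0.65,0.2,-3,0.5,-0.9,0,0.6,0.65,0.2,-4,0.5,-0.9,0,0.6,0.65,0.2,-4.4,0.5,-0.9,0,0.6,0.65,0.2,-4.4,0.5,-0.9,0,0.6,0.65,0.2,-4.4,0.5,-0.9,0,0.6,0.65,0.2,-4.4,0.5,-0.9,0,0.6]'; python3 st.py
```

```text
t: 2.98
eef_pos: [0.6141, 0.1668, 0.0473]
tool_rot: [0.001, -0.001, 1.0, 0.001]
contact_force: [-0.6, 0.5, 0.7]
gripper_width: 0.605
t3.0 pos(cm) [61.41 16.68  4.73] levelfix [-0.1   0.13  0.  ] jawdir 90.1 g 0.605 F [-0.6  0.5  0.7]
```

```bash
python3 -m handwheel '[0,0,0,0,0,0,0.3,0,0,0,0,0,0,0.1,0,0,0,0,0,0,0.1,0,0,0,0,0,0,0.1,0,0,0,0,0,0,0.1,0,0,0,0,0,0,0.1,0,0,0,0,0,0,0.1]' 30; python3 -m handwheel '[0,0,1,0,0,0,0.1,0,0,2,0,0,0,0.1,0,0,3,0,0,0,0.1,0,0,4,0,0,0,0.1,0,0,5,0,0,0,0.1,0,0,5,0,0,0,0.1,0,0,5,0,0,0,0.1]'; python3 st.py
```

```text
t: 3.57
eef_pos: [0.6147, 0.1669, 0.048]
tool_rot: [0.002, -0.001, 1.0, 0.001]
contact_force: [0.3, -1.0, 5.2]
gripper_width: 0.243
t: 4.15
eef_pos: [0.6152, 0.1672, 0.099]
tool_rot: [0.003, -0.001, 1.0, 0.001]
contact_force: [-0.5, -0.9, -0.6]
gripper_width: 0.246
t4.2 pos(cm) [61.52 16.72  9.9 ] levelfix [-0.16  0.3   0.  ] jawdir 90.1 g 0.246 F [-0.5 -0.9 -0.6]
```

```bash
python3 -m handwheel '[-0.1,-2,0,0,0,0,0.1,-0.2,-4,0,-0.1,0.2,0,0.1,-0.3,-6.2,0,-0.1,0.3,0,0.1,-0.3,-6.2,0,-0.1,0.3,0,0.1,-0.3,-6.2,-1.5,-0.1,0.3,0,0.1,-0.3,-6.2,-3,-0.1,0.3,0,0.1,-0.3,-6.2,-4,-0.1,0.3,0,0.1,-0.3,-6.2,-4,-0.1,0.3,0,0.1]'
python3 - <<'E'
from st import *
st(); snap("side","s2",190,150,330,255)
E
```

```text
t: 4.82
eef_pos: [0.6102, 0.1052, 0.0563]
tool_rot: [-0.002, -0.001, 1.0, 0.0]
contact_force: [0.1, -0.0, -0.4]
gripper_width: 0.245
t4.8 pos(cm) [61.02 10.52  5.63] levelfix [-0.   -0.27 -0.  ] jawdir 90.1 g 0.245 F [ 0.1 -0.  -0.4]
```

View pics/s2.png

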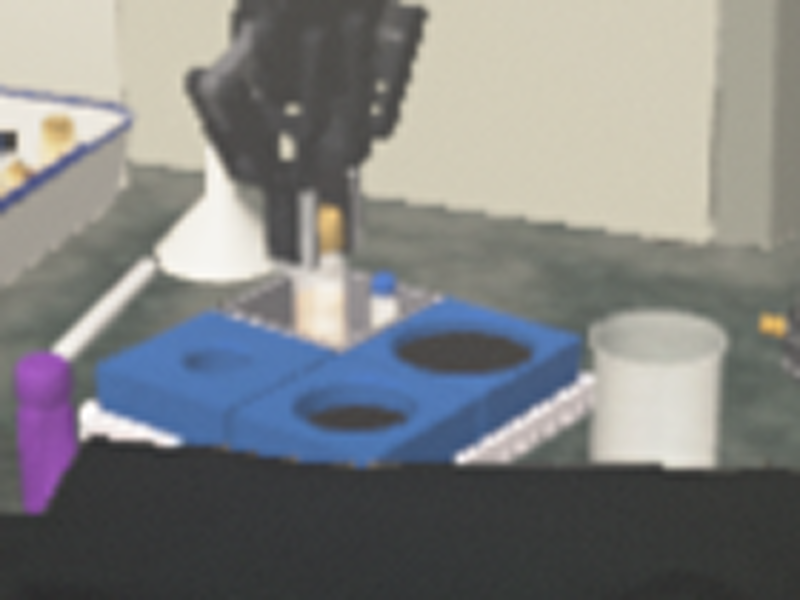

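The vial hangs inside the bin in the pads at (325,280), clear of the small vials, and the piston seat is free. I'll lower it gently and watch the force.

```bash
python3 -m handwheel '[0,0,-0.3,0,0,0,0.1,0,0,-0.6,0,0,0,0.1,0,0,-0.8,0,0,0,0.1,0,0,-0.8,0,0,0,0.1]'; python3 -m handwheel '[0,0,-0.1,0,0,0,0.1,0,0,-0.1,0,0,0,0.1]'
```

```text
t: 5.2
eef_pos: [0.611, 0.1053, 0.0494]
tool_rot: [-0.002, -0.001, 1.0, 0.0]
contact_force: [0.2, 0.0, -0.9]
gripper_width: 0.243
t: 5.37
eef_pos: [0.611, 0.1054, 0.0486]
tool_rot: [-0.001, -0.001, 1.0, 0.0]
contact_force: [-0.2, 0.5, 0.1]
gripper_width: 0.243
```

```bash
python3 -m handwheel '[0,0,-0.15,0,0,0,0.1,0,0,-0.15,0,0,0,0.1]';  python3 -m handwheel '[0,0,0,0,0,0,0.3,0,0,0,0,0,0,0.36,0,0,0,0,0,0,0.4,0,0,0,0,0,0,0.4,0,0,0,0,0,0,0.4]'; python3 -m handwheel '[0,0,1,0,0,0,0.4,0,0,2,0,0,0,0.4,0,0,4,0,0,0,0.4,0,0,7,0,0,0,0.5,0,0,10,0,0,0,0.6,0,0,12,0,0,0,0.6]'
python3 - <<'E'
from st import *
st(); snap("side","s3",190,150,330,255); snap("top","t3",250,115,450,235)
E
```

```text
t: 5.53
eef_pos: [0.6116, 0.1053, 0.048]
tool_rot: [-0.001, -0.001, 1.0, 0.0]
contact_force: [-0.9, -0.8, 5.3]
gripper_width: 0.245
t: 5.95
eef_pos: [0.6115, 0.1054, 0.0479]
tool_rot: [-0.001, -0.001, 1.0, 0.0]
contact_force: [0.5, 0.4, 0.4]
gripper_width: 0.399
t: 6.45
eef_pos: [0.6128, 0.1054, 0.1721]
tool_rot: [0.001, -0.001, 1.0, 0.001]
contact_force: [0.1, 0.0, 0.7]
gripper_width: 0.6
t6.5 pos(cm) [61.28 10.54 17.21] levelfix [-0.1   0.11  0.  ] jawdir 90.1 g 0.6 F [0.1 0.  0.7]
```

View pics/s3.png

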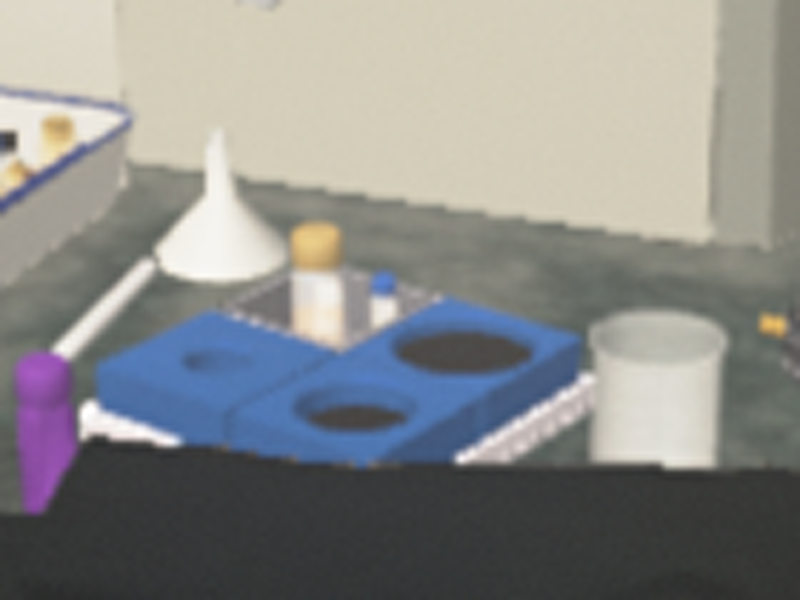

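The vial stands upright in the bin, cap at (318,245). Next is the die.

```bash
python3 -m handwheel '[-2.5,-2,0,0,0,0,0.6,-5.4,-4.4,0,0,0,0,0.6,-8.3,-6.8,0,0,0,0,0.6,-11.2,-9.2,0,0,0,0,0.6,-14.1,-11.5,0,0,0,0,0.6,-16.5,-13.4,0,0,0,0,0.6,-17.8,-14.5,0,0,0,0,0.6,-17.8,-14.5,0,0,0,0,0.6]'; python3 -m handwheel '[0,0,0,0,0,0,0.6,0,0,0,0,0,0,0.6]'
python3 - <<'E'
from st import *
st(); snap("side","s4",290,110,390,230)
p=get_obs()["eef_pos"]
q=lambda X:(proj("side",X)-[290,110])*5
print(q(p),q([.4346,-.0393,.098]),q([.4346,-.0393,.0]))
E
```

```text
t: 7.22
eef_pos: [0.4327, -0.042, 0.1732]
tool_rot: [0.002, 0.002, 1.0, 0.002]
contact_force: [0.0, -0.2, -0.7]
gripper_width: 0.602
t: 7.38
eef_pos: [0.4329, -0.0419, 0.1734]
tool_rot: [0.002, 0.002, 1.0, 0.002]
contact_force: [-0.4, -0.6, -0.0]
gripper_width: 0.598
t7.4 pos(cm) [43.29 -4.19 17.34] levelfix [-0.18  0.24  0.  ] jawdir 89.8 g 0.598 F [-0.4 -0.6 -0. ]
[263. 183.] [247.  334.5] [233.5 518.5]
```

View pics/s4.png

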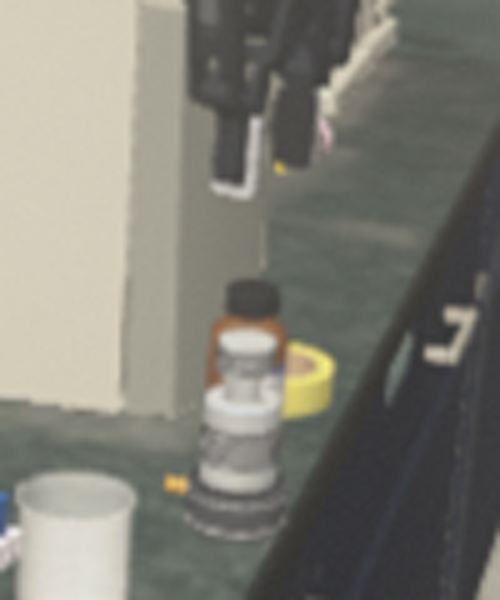

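Fingers sit above the stack; the head is at (247,340) against a predicted (247,335). I'll come down to the head.

```bash
python3 -m handwheel '[0.2,0.3,-1.5,-0.2,0.2,0,0.6,0.2,0.3,-3,-0.2,0.2,0,0.6,0.2,0.3,-4.5,-0.2,0.2,0,0.6,0.2,0.3,-6,-0.2,0.2,0,0.6,0.2,0.3,-7.5,-0.2,0.2,0,0.6,0.2,0.3,-8.6,-0.2,0.2,0,0.6,0.2,0.3,-9.4,-0.2,0.2,0,0.6,0.2,0.3,-9.4,-0.2,0.2,0,0.6]'; python3 -m handwheel '[0,0,0,0,0,0,0.6]';python3 st.py
```

```text
t: 8.1
eef_pos: [0.435, -0.0379, 0.0779]
tool_rot: [-0.001, 0.001, 1.0, -0.0]
contact_force: [-1.0, 0.1, 1.3]
gripper_width: 0.6
t: 8.18
eef_pos: [0.4354, -0.0377, 0.0778]
tool_rot: [-0.001, 0.0, 1.0, -0.0]
contact_force: [0.6, 0.8, 0.0]
gripper_width: 0.6
t8.2 pos(cm) [43.54 -3.77  7.78] levelfix [ 0.05 -0.11  0.  ] jawdir 90.0 g 0.6 F [0.6 0.8 0. ]
```

```bash
python3 -m handwheel '[0,-0.15,-0.1,0,0,0,0.5,0,-0.15,-0.1,0,0,0,0.4,0,-0.15,-0.1,0,0,0,0.36,0,-0.15,-0.1,0,0,0,0.33,0,-0.15,-0.1,0,0,0,0.2,0,-0.15,-0.1,0,0,0,0.2,0,-0.15,-0.1,0,0,0,0.2,0,-0.15,-0.1,0,0,0,0.2]' 35; python3 st.py
```

```text
t: 8.85
eef_pos: [0.436, -0.0392, 0.0774]
tool_rot: [-0.0, 0.0, 1.0, -0.0]
contact_force: [-0.9, -0.0, 6.5]
gripper_width: 0.313
t8.8 pos(cm) [43.6  -3.92  7.74] levelfix [ 0.04 -0.04  0.  ] jawdir 89.9 g 0.313 F [-0.9 -0.   6.5]
```

```bash
python3 -m handwheel '[0,0,0.6,0,0,0,0.2,0,0,1.5,0,0,0,0.2,0,0,2.5,0,0,0,0.2,0,0,3.5,0,0,0,0.2,0,0,4.5,0,0,0,0.2,0,0,5.5,0,0,0,0.2,0,0,6.5,0,0,0,0.2,0,0,6.5,0,0,0,0.2]'
python3 - <<'E'
from st import *
st(); snap("side","s5",290,110,390,230)
E
```

```text
t: 9.52
eef_pos: [0.4371, -0.0392, 0.1444]
tool_rot: [0.001, 0.001, 1.0, -0.0]
contact_force: [1.1, 0.5, -1.9]
gripper_width: 0.315
t9.5 pos(cm) [43.71 -3.92 14.44] levelfix [0.01 0.15 0.  ] jawdir 89.9 g 0.315 F [ 1.1  0.5 -1.9]
```

View pics/s5.png

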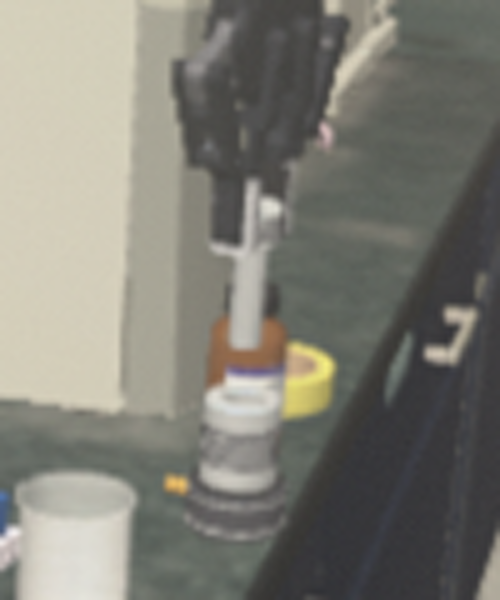

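Piston is out and hanging straight at (248,300); barrel and base have not moved. I'll carry it to its seat.

```bash
python3 -m handwheel '[1.8,2.1,0,0,0,0,0.2,4.1,4.8,0,0,0,0,0.2,6.7,7.8,0,0,0,0,0.2,9.3,10.8,0,0,0,0,0.2,11.9,13.8,0,0,0,0,0.2,14.3,16.6,0,0,0,0,0.2,16.3,19,0,0,0,0,0.2,17.7,20.6,0,0,0,0,0.2]'; python3 -m handwheel '[0,0,0,0,0,0,0.2,0,0,0,0,0,0,0.2,0,0,0,0,0,0,0.2]';python3 - <<'E'
from st import *
st(); snap("side","s6",180,120,320,225);snap("top","t6",240,110,340,185)
E
```

```text
t: 10.23
eef_pos: [0.6146, 0.1705, 0.1425]
tool_rot: [0.001, -0.001, 1.0, 0.0]
contact_force: [0.5, -0.3, -1.2]
gripper_width: 0.315
t: 10.48
eef_pos: [0.6135, 0.1695, 0.1414]
tool_rot: [-0.0, -0.001, 1.0, -0.0]
contact_force: [0.4, 0.5, -1.4]
gripper_width: 0.31
t10.5 pos(cm) [61.35 16.95 14.14] levelfix [ 0.04 -0.05  0.  ] jawdir 90.1 g 0.31 F [ 0.4  0.5 -1.4]
```

View pics/s6.png

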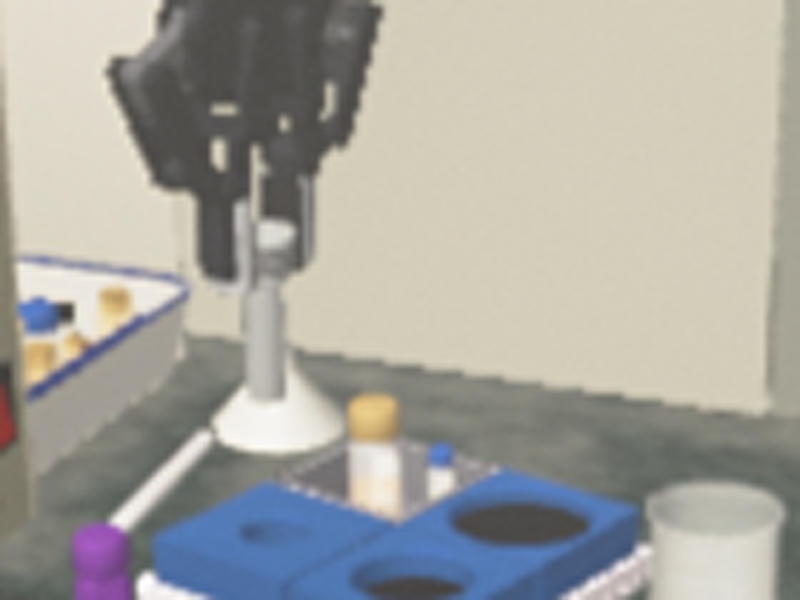

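Piston hangs straight with its bottom at (264,397), about above the hole at (280,530). I'll lower it.

```bash
python3 -m handwheel '[0.1,-0.3,-0.5,0,0,0,0.2,0.1,-0.3,-1.7,0,0,0,0.2,0.1,-0.3,-3,0,0,0,0.2,0.1,-0.3,-4.3,0,0,0,0.2,0.1,-0.3,-5.2,0,0,0,0.2,0.1,-0.3,-5.2,0,0,0,0.2,0.1,-0.3,-5.2,0,0,0,0.2]';python3 - <<'E'
from st import *
st(); snap("side","s7",190,140,290,215)
q=lambda X:(proj("side",X)-[190,140])*8
p=get_obs()["eef_pos"];print(q([p[0]-.0014,p[1],p[2]-.0494]),q([.613,.1665,.033]))
E
```

```text
t: 11.17
eef_pos: [0.614, 0.1656, 0.0889]
tool_rot: [-0.001, -0.0, 1.0, -0.001]
contact_force: [-0.7, 0.0, 0.1]
gripper_width: 0.315
t11.2 pos(cm) [61.4  16.56  8.89] levelfix [ 0.07 -0.11  0.  ] jawdir 90.0 g 0.315 F [-0.7  0.   0.1]
[304.  549.6] [304.  574.4]
```

View pics/s7.png

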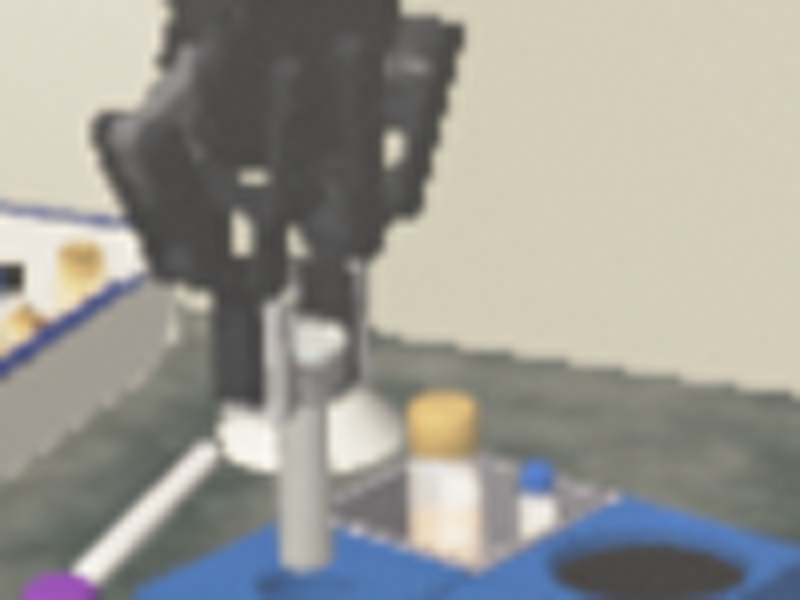

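The shaft's end at (305,560) is over the hole at (305,580). I'll lower it home.

```bash
python3 -m handwheel '[0,0.05,-0.6,0,0,0,0.2,0,0.05,-1.2,0,0,0,0.2,0,0.05,-1.8,0,0,0,0.2,0,0.05,-2.4,0,0,0,0.2,0,0.05,-2.8,0,0,0,0.2,0,0.05,-3,0,0,0,0.2,0,0.05,-3,0,0,0,0.2]'; python3 -m handwheel '[0,0,-0.15,0,0,0,0.2,0,0,-0.3,0,0,0,0.2,0,0,-0.3,0,0,0,0.2]'
```

```text
t: 11.8
eef_pos: [0.6143, 0.1661, 0.0591]
tool_rot: [-0.001, -0.0, 1.0, -0.001]
contact_force: [0.2, -0.3, -0.6]
gripper_width: 0.31
t: 12.05
eef_pos: [0.6149, 0.1661, 0.0566]
tool_rot: [-0.0, -0.0, 1.0, -0.0]
contact_force: [-0.4, -0.7, 0.6]
gripper_width: 0.316
```

```bash
python3 -m handwheel '[0,0,-0.15,0,0,0,0.2,0,0,-0.15,0,0,0,0.2]'; python3 -m handwheel '[0,0,0,0,0,0,0.35,0,0,0,0,0,0,0.42,0,0,0,0,0,0,0.5,0,0,0,0,0,0,0.5,0,0,0,0,0,0,0.5]'; python3 -m handwheel '[0,0,1,0,0,0,0.5,0,0,2,0,0,0,0.5,0,0,4,0,0,0,0.5,0,0,7,0,0,0,0.6,0,0,10,0,0,0,0.65,0,0,11,0,0,0,0.65]'
python3 - <<'E'
from st import *
st(); snap("side","s8",190,110,390,260)
q=lambda X:(proj("side",X)-[190,110])*4
print("head top pred",q([.613,.1665,.077]))
E
```

```text
t: 12.22
eef_pos: [0.6157, 0.1662, 0.0565]
tool_rot: [0.001, 0.0, 1.0, -0.0]
contact_force: [-3.0, -0.9, 8.9]
gripper_width: 0.312
t: 12.63
eef_pos: [0.6156, 0.1662, 0.0563]
tool_rot: [0.0, -0.0, 1.0, -0.0]
contact_force: [-0.2, 0.8, 0.6]
gripper_width: 0.498
t: 13.13
eef_pos: [0.6183, 0.1667, 0.1722]
tool_rot: [0.004, 0.0, 1.0, 0.001]
contact_force: [1.0, 0.3, 1.0]
gripper_width: 0.648
t13.1 pos(cm) [61.83 16.67 17.22] levelfix [-0.14  0.48  0.  ] jawdir 90.0 g 0.648 F [1.  0.3 1. ]
head top pred [149.6 337.6]
```

View pics/s8.png

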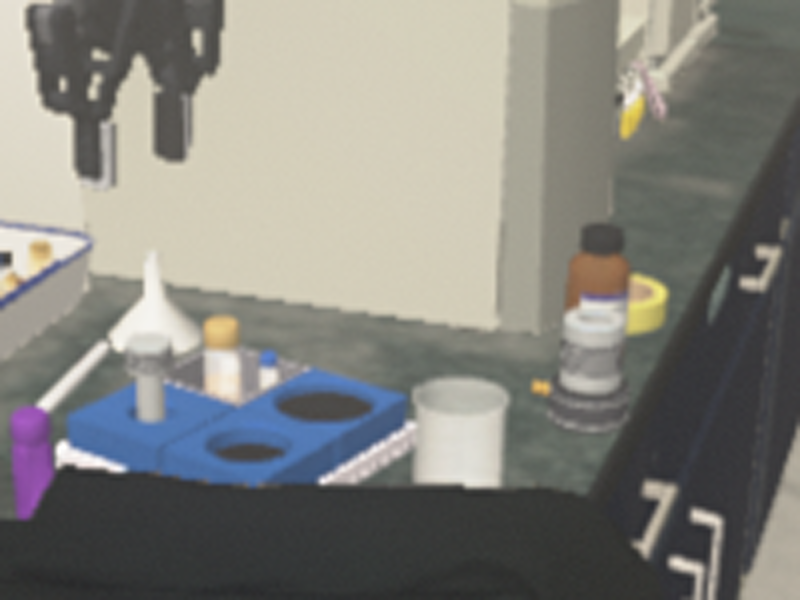

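Piston is seated upright, head top at (150,338) as predicted. Before fetching the barrel I'll check its position numerically from the top camera.

```bash
python3 - <<'E'
from st import *
im=read_camera("top");cv2.imwrite("raw_t8.png",im[:,:,::-1]);hsv=cv2.cvtColor(im,cv2.COLOR_RGB2HSV)
sub=im[205:240,355:400];g=cv2.cvtColor(sub,cv2.COLOR_RGB2GRAY)
g4=cv2.resize(g,None,fx=8,fy=8,interpolation=cv2.INTER_CUBIC)
r=cv2.HoughCircles(cv2.GaussianBlur(g4,(9,9),2),cv2.HOUGH_GRADIENT,1,10,param1=80,param2=20,minRadius=20,maxRadius=130)
for x,y,rad in (r[0][:8] if r is not None else []):
    u,v=355+x/8-.44,205+y/8-.44;print(round(u,1),round(v,1),"r mm z68",round(rad/8/397*845,1),plane("top",u,v,.068),plane("top",u,v,.024))
m=(sub.min(2)>150)
print(comps(m,355,205,10))
E
python3 -m handwheel '[-1.8,-2.1,0,0,0,0,0.65,-4.1,-4.8,0,0,0,0,0.65,-6.7,-7.8,0,0,0,0,0.65,-9.3,-10.8,0,0,0,0,0.65,-11.9,-13.6,0,0,0,0,0.65,-14.5,-16.2,0,0,0,0,0.65,-16.8,-18.7,0,0,0,0,0.65,-18.3,-20.5,0,-0.1,0.4,0,0.65]'; python3 -m handwheel '[0,0,0,0,0,0,0.65,0,0,0,0,0,0,0.65]'; python3 st.py
```

```text
[]
t: 13.9
eef_pos: [0.4305, -0.0406, 0.1688]
tool_rot: [-0.002, 0.001, 1.0, 0.0]
contact_force: [0.4, 0.2, 0.5]
gripper_width: 0.651
t: 14.07
eef_pos: [0.4287, -0.0416, 0.1681]
tool_rot: [-0.003, 0.002, 1.0, 0.0]
contact_force: [0.1, 1.1, -0.5]
gripper_width: 0.648
t14.1 pos(cm) [42.87 -4.16 16.81] levelfix [-0.01 -0.33 -0.  ] jawdir 89.7 g 0.648 F [ 0.1  1.1 -0.5]
```

```bash
python3 -m handwheel '[0.6,0.25,-2,0,-0.3,0,0.65,0.6,0.25,-4,0,-0.3,0,0.65,0.6,0.25,-6,0,-0.3,0,0.65,0.6,0.25,-7.5,0,-0.3,0,0.65,0.6,0.25,-9,0,-0.3,0,0.65,0.6,0.25,-9,0,-0.3,0,0.65]'; python3 -m handwheel '[0,0,0,0,0,0,0.65]'; python3 st.py
```

```text
t: 14.57
eef_pos: [0.4336, -0.0378, 0.0754]
tool_rot: [-0.003, 0.001, 1.0, -0.0]
contact_force: [0.8, -0.6, -0.7]
gripper_width: 0.649
t: 14.65
eef_pos: [0.4339, -0.0372, 0.0749]
tool_rot: [-0.003, 0.001, 1.0, -0.0]
contact_force: [0.9, -0.6, 0.7]
gripper_width: 0.652
t14.7 pos(cm) [43.39 -3.72  7.49] levelfix [ 0.03 -0.38  0.  ] jawdir 89.9 g 0.652 F [ 0.9 -0.6  0.7]
```

```bash
python3 -m handwheel '[0.1,-0.2,0,0,-0.3,0,0.65,0.1,-0.2,-0.8,0,-0.3,0,0.65,0.1,-0.2,-1.6,0,-0.3,0,0.65,0.1,-0.2,-2.4,0,-0.3,0,0.65,0.1,-0.2,-3,0,-0.3,0,0.65,0.1,-0.2,-3.2,0,-0.3,0,0.65,0.1,-0.2,-3.2,0,-0.3,0,0.65]'; python3 st.py
```

```text
t: 15.23
eef_pos: [0.4343, -0.0393, 0.0423]
tool_rot: [-0.001, 0.001, 1.0, -0.0]
contact_force: [-0.1, -0.4, -0.5]
gripper_width: 0.649
t15.2 pos(cm) [43.43 -3.93  4.23] levelfix [ 0.03 -0.16  0.  ] jawdir 89.9 g 0.649 F [-0.1 -0.4 -0.5]
```

```bash
python3 -m handwheel '[0,0,0,0,0,0,0.55,0,0,0,0,0,0,0.48,0,0,0,0,0,0,0.45,0,0,0,0,0,0,0.3,0,0,0,0,0,0,0.3,0,0,0,0,0,0,0.3,0,0,0,0,0,0,0.3]' 45; python3 st.py;  python3 -m handwheel '[0,0,0.4,0,0,0,0.3,0,0,1,0,0,0,0.3,0,0,2,0,0,0,0.3,0,0,3,0,0,0,0.3,0,0,4,0,0,0,0.3,0,0,5,0,0,0,0.3,0,0,6,0,0,0,0.3,0,0,6,0,0,0,0.3]'
python3 - <<'E'
from st import *
st(); snap("side","s9",190,110,390,260)
E
```

```text
t: 15.82
eef_pos: [0.4345, -0.0394, 0.0427]
tool_rot: [-0.001, 0.001, 1.0, -0.0]
contact_force: [-1.5, -1.3, 6.1]
gripper_width: 0.441
t15.8 pos(cm) [43.45 -3.94  4.27] levelfix [ 0.03 -0.13  0.  ] jawdir 89.9 g 0.441 F [-1.5 -1.3  6.1]
t: 16.48
eef_pos: [0.4356, -0.0393, 0.1044]
tool_rot: [0.0, 0.001, 1.0, -0.0]
contact_force: [-0.7, -0.7, -2.0]
gripper_width: 0.433
t16.5 pos(cm) [43.56 -3.93 10.44] levelfix [0.01 0.05 0.  ] jawdir 89.9 g 0.433 F [-0.7 -0.7 -2. ]
```

View pics/s9.png

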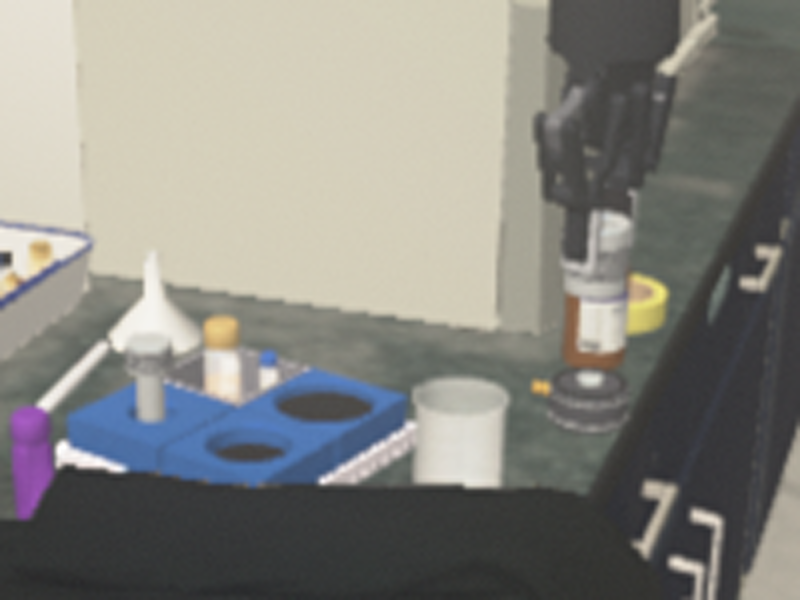

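Barrel is lifted upright at (598,260); the base stays put. I'll carry it to the barrel seat.

```bash
python3 -m handwheel '[2,2,0.3,0,0,0,0.3,4.5,4.5,0.5,0,0,0,0.3,6.5,7.5,0.5,0,0,0,0.3,8,10.8,0.5,0,0,0,0.3,9,14,0.5,0,0,0,0.3,10,17,0.5,0,0,0,0.3,10.5,19.5,0.5,0,0,0,0.3,10.5,20.6,0.5,0,0,0,0.3]'; python3 -m handwheel '[0,0,0,0,0,0,0.3,0,0,0,0,0,0,0.3]'; python3 st.py
```

```text
t: 17.2
eef_pos: [0.5405, 0.1717, 0.1077]
tool_rot: [-0.0, -0.001, 1.0, 0.001]
contact_force: [-0.5, 0.4, -2.0]
gripper_width: 0.436
t: 17.37
eef_pos: [0.5395, 0.1721, 0.1068]
tool_rot: [-0.001, -0.002, 1.0, 0.001]
contact_force: [-0.4, -0.8, -2.0]
gripper_width: 0.436
t17.4 pos(cm) [53.95 17.21 10.68] levelfix [-0.06 -0.1  -0.  ] jawdir 90.3 g 0.436 F [-0.4 -0.8 -2. ]
```

```bash
python3 -m handwheel '[0.15,-0.5,-0.5,0,-0.1,0,0.3,0.15,-0.5,-1.5,0,-0.1,0,0.3,0.15,-0.5,-2.5,0,-0.1,0,0.3,0.15,-0.5,-3.5,0,-0.1,0,0.3,0.15,-0.5,-4.3,0,-0.1,0,0.3,0.15,-0.5,-4.3,0,-0.1,0,0.3,0.15,-0.5,-4.3,0,-0.1,0,0.3]'
python3 - <<'E'
from st import *
st(); im=snap("side","s10",190,140,290,215)
E
```

```text
t: 17.95
eef_pos: [0.5405, 0.1668, 0.0629]
tool_rot: [-0.001, -0.002, 1.0, 0.0]
contact_force: [0.4, 0.1, -2.2]
gripper_width: 0.431
t17.9 pos(cm) [54.05 16.68  6.29] levelfix [-0.02 -0.08 -0.  ] jawdir 90.3 g 0.431 F [ 0.4  0.1 -2.2]
```

View pics/s10.png

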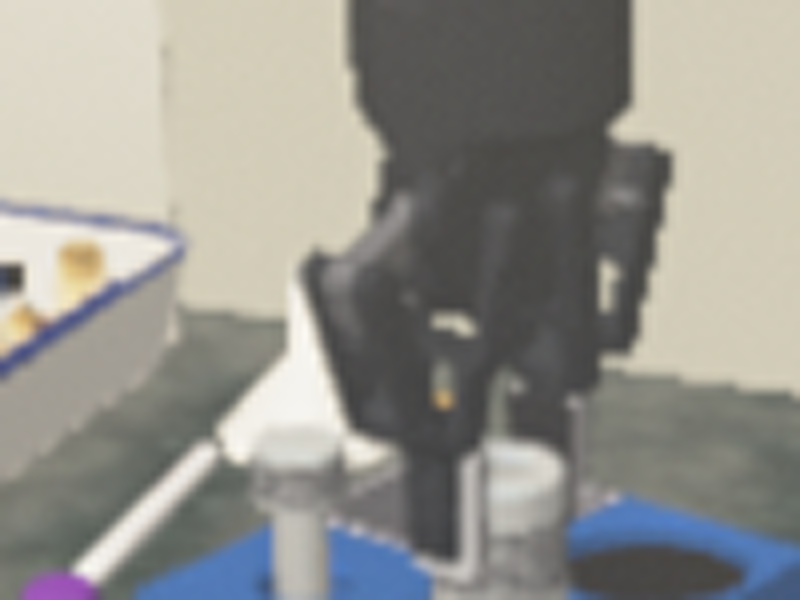

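The barrel is upright in the pads; the crop cut off its foot. The measured centre is within 1 mm of the seat and the fit has 5 mm of play, so I'll lower under force watch.

```bash
python3 -m handwheel '[0,0,-0.6,0,0,0,0.3,0,0,-1.2,0,0,0,0.3,0,0,-1.7,0,0,0,0.3,0,0,-2,0,0,0,0.3,0,0,-2.1,0,0,0,0.3,0,0,-2.1,0,0,0,0.3]'; python3 -m handwheel '[0,0,-0.15,0,0,0,0.3,0,0,-0.25,0,0,0,0.3,0,0,-0.25,0,0,0,0.3]'; python3 -m handwheel '[0,0,-0.1,0,0,0,0.3,0,0,-0.1,0,0,0,0.3]'
```

```text
t: 18.5
eef_pos: [0.5408, 0.167, 0.0422]
tool_rot: [-0.0, -0.002, 1.0, 0.0]
contact_force: [-0.2, 0.4, -2.1]
gripper_width: 0.434
t: 18.75
eef_pos: [0.541, 0.1671, 0.0398]
tool_rot: [-0.0, -0.002, 1.0, 0.0]
contact_force: [0.1, 0.0, -2.1]
gripper_width: 0.438
t: 18.92
eef_pos: [0.5411, 0.1671, 0.0398]
tool_rot: [-0.0, -0.002, 1.0, 0.001]
contact_force: [-3.0, -1.1, 7.7]
gripper_width: 0.439
```

Contact at 0.0398, where predicted (0.0397). Releasing, then back to the die.

```bash
python3 -m handwheel '[0,0,0,0,0,0,0.5,0,0,0,0,0,0,0.56,0,0,0,0,0,0,0.6,0,0,0,0,0,0,0.62,0,0,0,0,0,0,0.62]'; python3 -m handwheel '[0,0,1,0,0,0,0.62,0,0,2,0,0,0,0.62,0,0,4,0,0,0,0.65,0,0,7,0,0,0,0.7,0,0,10,0,0,0,0.75,0,0,11,0,0,0,0.75,0,0,11,0,0,0,0.75]'
python3 - <<'E'
from st import *
st(); im=read_camera("top");cv2.imwrite("raw_t11.png",im[:,:,::-1])
a=im[115:235,250:450,::-1];b=cv2.resize(a,(800,480),interpolation=cv2.INTER_CUBIC);cv2.imwrite("pics/t11.png",b)
hsv=cv2.cvtColor(im,cv2.COLOR_RGB2HSV);H,S,V=[hsv[...,k].astype(int) for k in range(3)];m=(H>8)&(H<28)&(S>110)&(V>110)
for st_,c in comps(m[195:235,350:398],350,195,3): print("nozzle",c,plane("top",*c,.0145))
E
```

```text
t: 19.33
eef_pos: [0.5411, 0.1671, 0.0397]
tool_rot: [-0.0, -0.002, 1.0, 0.001]
contact_force: [0.1, 0.3, -0.1]
gripper_width: 0.618
t: 19.92
eef_pos: [0.5434, 0.1678, 0.1538]
tool_rot: [0.003, -0.002, 1.0, 0.002]
contact_force: [0.6, 0.3, -1.0]
gripper_width: 0.747
t19.9 pos(cm) [54.34 16.78 15.38] levelfix [-0.24  0.34  0.  ] jawdir 90.3 g 0.747 F [ 0.6  0.3 -1. ]
nozzle [365.9 206.1] [ 0.4656 -0.0352  0.0145]
```

View pics/t11.png

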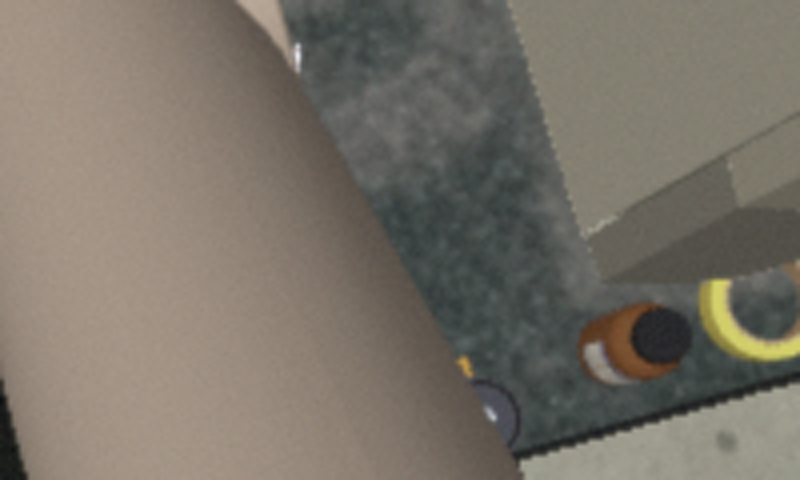

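The arm hides the tray from above; the base's right part is at (500,412) and its nozzle at (465,367), both unmoved. On to the base.

```bash
python3 -c "
from h import *
f=lambda x,y,z:plane('top',250+x/4-.4,115+y/4-.4,z)
print('right edge (want y=-.064)',f(521,415,.024),'spigot',f(489,412,.028))"
python3 -m handwheel '[-1,-2,0,-0.2,0.3,0,0.75,-2.2,-4.6,0,-0.2,0.3,0,0.75,-3.8,-7.8,0,-0.2,0.3,0,0.75,-5.4,-10.8,0,-0.2,0.3,0,0.75,-7.2,-14,0,-0.2,0.3,0,0.75,-9,-17,0,-0.2,0.3,0,0.75,-10.3,-19.5,0,-0.2,0.3,0,0.75,-10.9,-20.6,0,-0.2,0.3,0,0.75]'; python3 -m handwheel '[0,0,0,0,0,0,0.75,0,0,0,0,0,0,0.75]'; python3 st.py
```

```text
right edge (want y=-.064) [ 0.4371 -0.0632  0.024 ] spigot [ 0.4389 -0.0448  0.028 ]
t: 20.63
eef_pos: [0.4296, -0.0419, 0.1504]
tool_rot: [-0.003, -0.0, 1.0, -0.001]
contact_force: [-0.3, -0.2, -0.7]
gripper_width: 0.749
t: 20.8
eef_pos: [0.4288, -0.042, 0.1497]
tool_rot: [-0.004, 0.0, 1.0, -0.001]
contact_force: [-0.1, 0.5, -0.2]
gripper_width: 0.751
t20.8 pos(cm) [42.88 -4.2  14.97] levelfix [ 0.09 -0.45  0.  ] jawdir 89.9 g 0.751 F [-0.1  0.5 -0.2]
```

```bash
python3 -m handwheel '[0.6,0.25,-2,0.1,-0.4,0,0.75,0.6,0.25,-4,0.1,-0.4,0,0.75,0.6,0.25,-6,0.1,-0.4,0,0.75,0.6,0.25,-7.5,0.1,-0.4,0,0.75,0.6,0.25,-9,0.1,-0.4,0,0.75,0.6,0.25,-9.5,0.1,-0.4,0,0.75,0.6,0.25,-9.5,0.1,-0.4,0,0.75]'; python3 -m handwheel '[0,0,0,0,0,0,0.75]'; python3 st.py
```

```text
t: 21.38
eef_pos: [0.4346, -0.0381, 0.0534]
tool_rot: [-0.002, -0.001, 1.0, 0.0]
contact_force: [0.3, 0.8, 1.0]
gripper_width: 0.751
t: 21.47
eef_pos: [0.4352, -0.0374, 0.0534]
tool_rot: [-0.002, -0.001, 1.0, 0.0]
contact_force: [0.4, -0.3, -0.9]
gripper_width: 0.753
t21.5 pos(cm) [43.52 -3.74  5.34] levelfix [-0.02 -0.21 -0.  ] jawdir 90.1 g 0.753 F [ 0.4 -0.3 -0.9]
```

```bash
python3 -m handwheel '[0,-0.15,-0.8,0,-0.2,0,0.75,0,-0.15,-1.8,0,-0.2,0,0.75,0,-0.15,-2.8,0,-0.2,0,0.75,0,-0.15,-3.6,0,-0.2,0,0.75,0,-0.15,-4.2,0,-0.2,0,0.75,0,-0.15,-4.4,0,-0.2,0,0.75,0,-0.15,-4.4,0,-0.2,0,0.75]';  python3 st.py
```

```text
t: 22.05
eef_pos: [0.4346, -0.039, 0.0088]
tool_rot: [-0.001, -0.001, 1.0, 0.0]
contact_force: [-0.2, 0.2, -0.0]
gripper_width: 0.75
t22.1 pos(cm) [43.46 -3.9   0.88] levelfix [-0.01 -0.09 -0.  ] jawdir 90.1 g 0.75 F [-0.2  0.2 -0. ]
```

```bash
python3 -m handwheel '[0,0,0,0,0,0,0.65,0,0,0,0,0,0,0.61,0,0,0,0,0,0,0.58,0,0,0,0,0,0,0.4,0,0,0,0,0,0,0.4,0,0,0,0,0,0,0.4,0,0,0,0,0,0,0.4]' 60; python3 st.py;  python3 -m handwheel '[0,0,0.4,0,0,0,0.4,0,0,1,0,0,0,0.4,0,0,2,0,0,0,0.4,0,0,3,0,0,0,0.4,0,0,4,0,0,0,0.4,0,0,5,0,0,0,0.4,0,0,6,0,0,0,0.4,0,0,6,0,0,0,0.4]'
python3 - <<'E'
from st import *
st(); snap("side","s12",190,110,390,260)
E
```

```text
t: 22.63
eef_pos: [0.4349, -0.0393, 0.0095]
tool_rot: [-0.0, -0.001, 1.0, 0.0]
contact_force: [-2.2, -0.1, 9.6]
gripper_width: 0.559
t22.6 pos(cm) [43.49 -3.93  0.95] levelfix [-0.01 -0.05 -0.  ] jawdir 90.1 g 0.559 F [-2.2 -0.1  9.6]
t: 23.3
eef_pos: [0.4362, -0.0393, 0.0717]
tool_rot: [0.001, -0.001, 1.0, 0.0]
contact_force: [0.3, -0.5, -4.1]
gripper_width: 0.559
t23.3 pos(cm) [43.62 -3.93  7.17] levelfix [-0.04  0.16  0.  ] jawdir 90.1 g 0.559 F [ 0.3 -0.5 -4.1]
```

View pics/s12.png

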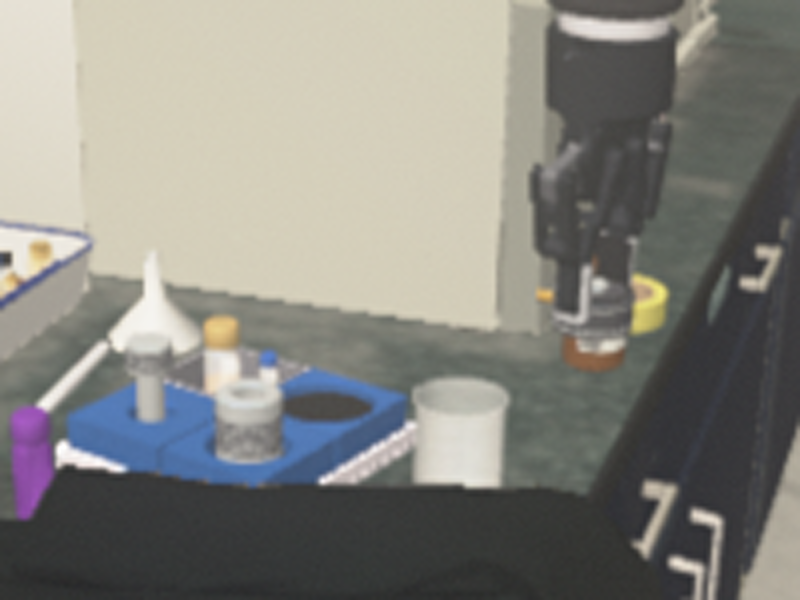

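Base is lifted level at (597,308). Barrel and piston stand seated, and the vial stands in the bin. I'll carry the base to its seat, keeping clear of the beaker.

```bash
python3 -m handwheel '[1.5,0.5,1.2,0,0,0,0.4,4,2,2.4,0,0,0,0.4,6.3,4,2.6,0,0,0,0.4,8,6.5,2.6,0,0,0,0.4,9.3,9,2.6,0,0,0,0.4,10.2,11.5,2.6,0,0,0,0.4,10.4,13.2,2.6,0,0,0,0.4,10.4,13.4,2.6,0,0,0,0.4]'; python3 -m handwheel '[0,0,0,0,0,0,0.4,0,0,0,0,0,0,0.4]'; python3 st.py
```

```text
t: 24.02
eef_pos: [0.5401, 0.0999, 0.0961]
tool_rot: [0.001, -0.004, 1.0, 0.001]
contact_force: [-0.5, 1.3, -3.2]
gripper_width: 0.557
t: 24.18
eef_pos: [0.5393, 0.1001, 0.0955]
tool_rot: [0.0, -0.004, 1.0, 0.001]
contact_force: [0.1, -0.5, -3.8]
gripper_width: 0.554
t24.2 pos(cm) [53.93 10.01  9.55] levelfix [-0.13  0.02  0.  ] jawdir 90.5 g 0.554 F [ 0.1 -0.5 -3.8]
```

```bash
python3 -m handwheel '[0.1,-0.5,-0.3,-0.1,0,-0.4,0.4,0.1,-0.5,-1.2,-0.1,0,-0.4,0.4,0.1,-0.5,-2.2,-0.1,0,-0.4,0.4,0.1,-0.5,-3.2,-0.1,0,-0.4,0.4,0.1,-0.5,-4,-0.1,0,-0.4,0.4,0.1,-0.5,-4.5,-0.1,0,-0.4,0.4,0.1,-0.5,-4.5,-0.1,0,-0.4,0.4,0.1,-0.5,-4.5,-0.1,0,-0.4,0.4]'
python3 - <<'E'
from st import *
st(); im=snap("side","s13",215,165,315,240)
E
```

```text
t: 24.85
eef_pos: [0.5401, 0.095, 0.05]
tool_rot: [-0.0, -0.001, 1.0, 0.0]
contact_force: [-0.4, -0.3, -4.1]
gripper_width: 0.555
t24.9 pos(cm) [54.01  9.5   5.  ] levelfix [-0.02 -0.03 -0.  ] jawdir 90.1 g 0.555 F [-0.4 -0.3 -4.1]
```

View pics/s13.png

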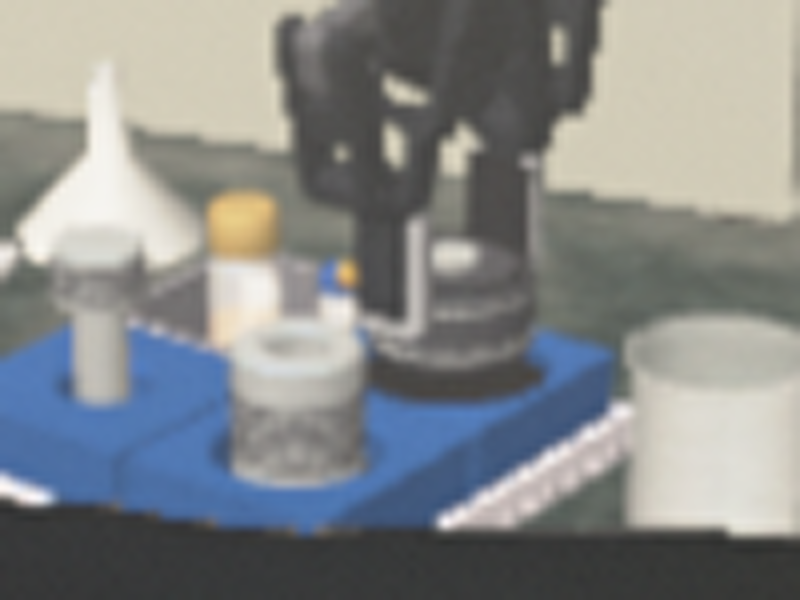

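The base hangs level over the recess at (455,370). I'll lower it.

```bash
python3 -m handwheel '[0,0,-0.5,0,0,0,0.4,0,0,-0.9,0,0,0,0.4,0,0,-1.2,0,0,0,0.4,0,0,-1.3,0,0,0,0.4,0,0,-1.3,0,0,0,0.4]'; python3 -m handwheel '[0,0,-0.15,0,0,0,0.4,0,0,-0.25,0,0,0,0.4,0,0,-0.25,0,0,0,0.4]'; python3 -m handwheel '[0,0,-0.1,0,0,0,0.4,0,0,-0.1,0,0,0,0.4]'
```

```text
t: 25.32
eef_pos: [0.5402, 0.095, 0.0371]
tool_rot: [-0.0, -0.001, 1.0, 0.0]
contact_force: [-0.7, 0.1, -3.8]
gripper_width: 0.558
t: 25.57
eef_pos: [0.5403, 0.0951, 0.0347]
tool_rot: [-0.0, -0.001, 1.0, 0.0]
contact_force: [-1.2, 0.1, -3.3]
gripper_width: 0.559
t: 25.73
eef_pos: [0.5403, 0.0951, 0.0346]
tool_rot: [-0.0, -0.001, 1.0, 0.0]
contact_force: [-4.5, -0.5, 8.0]
gripper_width: 0.562
```

Contact at 0.0346, against an expected 0.034. Releasing and clearing away.

```bash
python3 -m handwheel '[0,0,0,0,0,0,0.6,0,0,0,0,0,0,0.63,0,0,0,0,0,0,0.67,0,0,0,0,0,0,0.67,0,0,0,0,0,0,0.67]'; python3 -m handwheel '[0,0,0.8,0,0,0,0.67,0,0,1.8,0,0,0,0.67,0,0,3.5,0,0,0,0.67,0,0,7,0,0,0,0.67,0,0,11,0,0,0,0.67,0,0,15,0,0,0,0.67,0,0,18,0,0,0,0.67,0,0,18,0,0,0,0.67]'
python3 - <<'E'
from st import *
st(); snap("side","s14",190,130,390,280)
q=lambda X:(proj("side",X)-[190,130])*4
for n,X in dict(vial=(.611,.1045,.069),piston=(.613,.1665,.077),barrel=(.541,.167,.065),base_disc=(.5405,.0953,.049),beaker=(.438,.112,.07),brown=(.4745,-.1198,.093)).items(): print(n,q(X))
E
```

```text
t: 26.15
eef_pos: [0.5405, 0.0951, 0.0346]
tool_rot: [0.0, -0.001, 1.0, 0.0]
contact_force: [0.5, 0.1, -1.7]
gripper_width: 0.674
t: 26.82
eef_pos: [0.5444, 0.0955, 0.2224]
tool_rot: [0.006, -0.0, 1.0, 0.002]
contact_force: [0.3, -0.4, -0.0]
gripper_width: 0.672
t26.8 pos(cm) [54.44  9.55 22.24] levelfix [-0.29  0.68  0.  ] jawdir 90.0 g 0.672 F [ 0.3 -0.4 -0. ]
vial [219.6 238.4]
piston [149.6 257.6]
barrel [248.8 307.6]
base_disc [324.  292.4]
beaker [458.8 312. ]
brown [600.8 146.8]
```

View pics/s14.png

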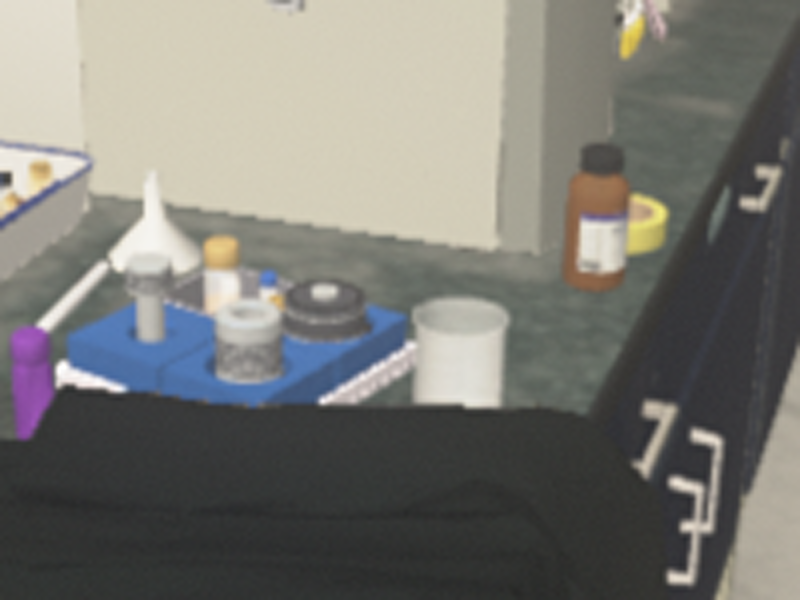

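All parts are upright where predicted: vial (221,240), piston (150,260), barrel (249,310), base (325,295). Beaker and bottle have not moved. Handing in.

```bash
python3 -c "
from station import *
print(hand_in())"
```

```text
the job is handed in; nothing more can be done
None
```

The job is done and handed in at about 27 s on the robot's clock, with no verdict reported. I moved the gold-capped vial upright into the grey bin, then took the die apart from the top: piston, barrel and base each went into their own blue seat.

**Final checks:**
- **Final side view:** all four parts stand upright within about 3 crop pixels (a couple of mm) of the predicted positions. The beaker and brown bottle have not moved.
- **Fully down:** each part touched down within about 1 mm of the expected floor height, with 5–9 N read at the wrist. The largest wrist force I read was about 10 N.

**What failed or fell short:**
- The circle search for the barrel found nothing, and one top view was mostly hidden by the arm. I used the first measurement of the die for those grasps, and it held.
- One close-up before lowering the barrel cut off its foot, so I lowered it by position and force instead.
- I viewed 18 pictures against the budget of 14.

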